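# Roll the feed roller up the ramp into its cradle

## Task

With the fingertips, push the blue feed roller up the plywood ramp until it drops into the cradle at the top, against the red stop, and leave it resting there. Push slowly from behind so that it never runs away or rolls back down; do not pick it up or take it between the fingers, and leave everything else on the bench where it is.

Things in the scene. Friction and masses are not known exactly. Their poses are not given: they have to be found in the camera images.
- ramp: Plywood ramp fixed to the bench, 330 mm long, 146 wide. Origin: at bench height under the centre of its footprint; x points uphill along its length, y across, z up. Level landing, 12 mm high, from x -165 (open end) to -55 mm; then a straight slope to the crest at x 95. Brown side rails, 10 mm thick and 12 mm proud of the deck, leave a channel 126 mm wide (y -63 to 63).
- ramp_foot (a point): Centre of the line where the landing ends and the slope begins: ramp x -55, y 0, z 12 mm (on the deck).
- ramp_crest (a point): Centre of the crest, the top edge of the slope: ramp x 95, y 0, z 40 mm, i.e. 150 mm further and 28 mm higher than the foot (10.6 degrees). Behind it lies the cradle, a black level floor 4 mm below the crest and 47 mm long, then the red stop.
- ramp_stop (a point): Centre of the foot of the red stop's downhill face: ramp x 142, y 0, z 36 mm. The stop is 146 mm wide, 20 mm thick and 49 mm tall above this point. The roller at the stop has its axis at ramp x 112, z 66 mm; the cradle leaves it about 2 mm of play downhill.
- roller: Solid blue cylinder with aluminium end discs, diameter 60 mm, length 110 mm, 0.35 to 0.7 kg; its surface is hard, smooth and slippery (friction about 0.4) and it rolls freely. Origin: at the centre of the cylinder, on its axis; y lies along its axis, x and z turn as it rolls. It starts lying across the ramp's landing, axis across the ramp, and rolls back if let go on the slope.
- roller_end_a (a point): Point on the roller's axis 35 mm from its centre towards its +y end (20 mm inside the end face).
- roller_end_b (a point): Point on the roller's axis 35 mm from its centre towards its -y end (20 mm inside the end face).
- glue: Bystander: yellow glue bottle with a red cap, 56 mm across, 170 mm tall, upright beside the ramp on the side away from the robot. Origin: centre of its underside, z up.
- tape: Bystander: black tape measure, 70 x 42 x 60 mm, standing beside the ramp on the robot's side. Origin: centre of its underside, z up.
- level: Bystander: yellow spirit level, 25 x 300 x 50 mm, beyond the ramp. Origin: centre of its underside, y along its length, z up.
- clamp: Bystander: bar clamp lying flat, about 220 x 90 x 24 mm, black and orange. Origin: on the bench near its middle, x along the bar, z up.
- offcut: Bystander: wooden offcut, 150 x 70 x 22 mm, lying flat. Origin: centre of its underside, x along its length, z up.
- router: Bystander: teal and black trim router standing upright on a 90 mm square base, 181 mm tall. Origin: centre of its underside, z up.
- idler: Bystander: plain aluminium idler roller standing on end, 44 mm across, 110 mm tall. Origin: centre of its underside, z up.
There are look-alikes about, which are no part of the job. What is shaped like the roller but pink is not meant.

How it is judged (in metres and radians):
On the way:
1. the roller is on the slope and being pushed up by the fingers (x of roller in the frame of ramp between -0.02 and 0.085 m and contact force between the fingers and roller above 0.1 N), for 0.1 s.
At the end, for the whole second after the job is handed in: The roller lies at rest in the cradle: its axis at most 7 mm short of the place where it touches the stop, at cradle height (61 to 69 mm above the ramp's underside), square to the ramp within 0.1 rad; every bystander is within 30 mm of where it stood (x of roller in the frame of ramp between 0.105 and 0.117 m and y of roller in the frame of ramp between -0.012 and 0.012 m and z of roller in the frame of ramp between 0.061 and 0.069 m and angle between the y axis of roller and the y axis of ramp, either way round below 0.1 rad and linear speed of roller below 0.02 m/s and distance of each of glue, tape, level, clamp, offcut, router, idler from where it was at the start of the episode below 0.03 m).
It fails at once if the roller moves faster than 0.35 m/s (running away or rolling back) (linear speed of roller above 0.35 m/s).
It fails at once if the roller rolls back beyond the landing (axis more than 150 mm downhill of the ramp's centre) (x of roller in the frame of ramp below -0.15 m).
It fails at once if the roller is lifted 15 mm or more off the ramp (z of roller in the frame of ramp above 0.085 m or (x of roller in the frame of ramp below 0.02 m and z of roller in the frame of ramp above 0.072 m) or (x of roller in the frame of ramp below -0.06 m and z of roller in the frame of ramp above 0.058 m)).
It fails at once if the roller is taken between the fingers (distance between the grasp point and roller below 0.022 m or distance between the grasp point and roller_end_a below 0.022 m or distance between the grasp point and roller_end_b below 0.022 m).
It fails at once if a bystander is moved more than 30 mm (distance of any of glue, tape, level, clamp, offcut, router, idler from where it was at the start of the episode above 0.03 m).
It also fails if it takes over 42 s, if anything falls off the work surface, if the arm or the gripper's body presses on something with over 40 N, if the wrist force passes 120 N, or if a joint passes its speed limit or range.

## Robot

A 6-joint arm with a two-finger parallel gripper is mounted at the origin on the work surface. World frame = base frame: x ahead of the robot, y to its left, z up, the work surface at z = 0. Lengths are in mm, angles in rad, forces in N, time in s.
With the tool pointing down it reaches from about 400 to 925 mm from the base axis. Payload 12.5 kg.
Tool frame: the origin (TCP) lies on the centre line of the jaws, within the pads' length; the fingertips stand 17 mm ahead of it and the grasp point (between the pads) lies 2 mm behind it; z points along the fingers, y is the line along which they close (so a half turn about z gives the same grasp; the last joint's range is limited). The gripper opens to 95 mm and grips with 3 to 60 N. Pads are 20 mm wide; open, the fingers measure 119 mm over their backs; the gripper's body (75 mm by 180 mm) begins 59 mm behind the grasp point.
Start: joints at [1.208, 0.491, 1.559, -0, 1.092, -0.106], TCP at [158.723, 604.526, 231.661] pointing down, gripper open.
Joint ranges: [-3.1, 3.1], [-0.84, 2.19], [0.05, 2.79], [-1.13, 4.28], [0.06, 2.93], [-2.69, 2.69]. Speed limits (rad/s): [2.22, 2.22, 2.79, 3.14, 3.14, 3.14].

## Interface

Orientations are given as [roll, pitch, yaw] about the fixed x, y, z axes, in that order (R = Rz(yaw) Ry(pitch) Rx(roll)).
In Python, from cell import env gives the robot as it stands.
- The arm moves only by the tool drive_tool, never from a script. Its argument "deltas" is text: rows parted by semicolons, each of 4 numbers parted by spaces: the shift along the world's x, y, z normalised to -1 to 1, where 1 is 100 mm, then the turn about the world's z normalised to -1 to 1, where 1 is 180 degrees. A call has 1 to 10 rows; each row shifts and turns the commanded pose from where the row before left it; what a row does not reach is not made up. A row lasts 1/12 s, in which the tool goes at most 41.7 mm and 7.16 degrees, less where a joint would pass 70% of its speed; a pose out of reach is approached as far as the arm can. A call with a number of a shift or a turn outside -1 to 1 is refused whole. A call with a gripper value outside its range is refused whole. "gripper" is the closure, from 0 (fully open) to 1 (shut), set as the call begins (left out, the last holds). The fingers move at their own pace and stop on an object; the grip force is fixed at half the most. Time passes only in rows, so rows that do not move let the fingers close. It gives the time, the measured TCP pose, the force, the opening and the grip force at its end, in the units of the state.
- env.state(): the state, without advancing time (a new reading comes with each control period).
- env.read_camera(name): name is "scene" or "top" or "wrist"; returns (picture, depth): 400x640x3 uint8, red, green, blue; 400x640 float32, mm along the optical axis (not along the pixel's ray), 0 where there is no reading.
- env.camera_params(name): a dict with "mtx" (3x3 intrinsics, pixels), "k1" (the pictures are not rectified: a ray, as slopes to the right and down, at radius r is drawn at 1 + k1 r^2 times it, then the intrinsics apply), "camera_from_world" (4x4, takes a point from world to camera coordinates); the wrist camera has in their place "mount" (4x4, takes a point from camera to tool coordinates, whose origin is the TCP and whose axes are the flange's). Camera axes: x right, y down, z forward; pixel columns grow to the right and rows downward; lengths in mm; the calibration is good to about 2 mm. A picture is of the moment at which its call begins: read the wrist's pose just before it. camera_params takes no time and is no camera call.
- env.job_done(): hands the job in; it is judged then, once.
The state is a dict: "t": time; "joints": joint angles; "qvel": joint speeds; "tau": joint torques, N m; "eef_pos": TCP position; "tcp_rot": TCP orientation; "ft_force": force on the tool from outside, world axes, zero at the start; "moment": the same for the moment, N m; "opening": opening from 0.0 (shut) to 1.0 (fully open); "grip_force": force on a finger pad.
Only numpy, scipy, OpenCV 4.12 (cv2) and the standard library are available. Lean on these libraries where they do the work, as an engineer would, in place of code of your own. Each camera call takes 0.05 s, during which the arm holds its last target. There are 200 camera calls.

## Working session

There is one attempt and no reset: what is moved stays moved. The work goes in short steps, Python scripts to look and compute and a tool call to move; the robot and the scene stay as the last step left them, time stands still between calls to the robot, and variables do not carry over. Pictures are saved under pics/ and viewed, at most 10 in all, crops included, and the job is handed in when it is done.

Besides the shell and the picture viewer there is one more tool, called after "Request:" as name(argument=value, ...), one argument or row to a line, values as JSON. drive_tool: Moves the arm, as the interface text tells. Its arguments: {"type":"object","properties":{"deltas":{"type":"string"},"gripper":{"type":"number"}},"required":["deltas"]}

```bash
ls; mkdir -p pics
python3 - <<'E'
from cell import env
import cv2,numpy as np
for n in("top","scene"):
    p,d=env.read_camera(n); cv2.imwrite(f"pics/{n}0.png",p[:,:,::-1]); np.savez(f"{n}0.npz",p=p,d=d)
    print(n,env.camera_params(n))
print(env.state())
E
```

```text
pics
top {'mtx': array([[487.77902457,   0.        , 321.20042062],
       [  0.        , 487.77902457, 194.03464874],
       [  0.        ,   0.        ,   1.        ]]), 'k1': -0.14947076558356448, 'camera_from_world': array([[-1.00501573e-02, -9.99917977e-01,  7.93941253e-03,
        -1.85802021e+01],
       [-9.90326899e-01,  8.85428854e-03, -1.38471060e-01,
         5.84102903e+02],
       [ 1.38389404e-01, -9.25426973e-03, -9.90334656e-01,
         1.30047385e+03],
       [ 0.00000000e+00,  0.00000000e+00,  0.00000000e+00,
         1.00000000e+00]])}
scene {'mtx': array([[422.43712617,   0.        , 321.94362171],
       [  0.        , 422.43712617, 196.29314063],
       [  0.        ,   0.        ,   1.        ]]), 'k1': -0.06720451754286244, 'camera_from_world': array([[-7.91642536e-01,  6.10956161e-01, -5.88769886e-03,
         4.78744732e+02],
       [ 5.27007295e-01,  6.77927236e-01, -5.12521193e-01,
        -2.80370725e+02],
       [-3.09136549e-01, -4.08836437e-01, -8.58654390e-01,
         1.32467459e+03],
       [ 0.00000000e+00,  0.00000000e+00,  0.00000000e+00,
         1.00000000e+00]])}
{'t': 0.1, 'joints': array([ 1.20839637e+00,  4.91510110e-01,  1.55939438e+00,  1.02789782e-06,
        1.09170574e+00, -1.05602272e-01]), 'qvel': array([-0.00031269, -0.00150781, -0.00096844,  0.00086789, -0.0007514 ,
       -0.00098275]), 'tau': array([ 1.78908023e-03, -6.13622904e+01, -2.58603930e+01,  6.93099434e-02,
        4.70042741e-02, -2.66170463e-05]), 'eef_pos': array([158.64755563, 604.32084907, 231.11142726]), 'tcp_rot': array([-3.14058085e+00, -1.08164888e-04,  2.88479444e+00]), 'ft_force': array([-0.91786347,  0.09899874,  0.78958776]), 'moment': array([-0.02735536,  0.05822364,  0.03219809]), 'grip_force': 0.0, 'opening': 1.0018033960040322}
```

View pics/top0.png

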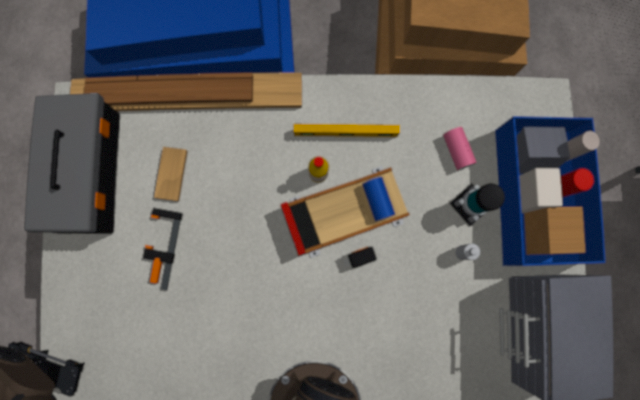

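View pics/scene0.png

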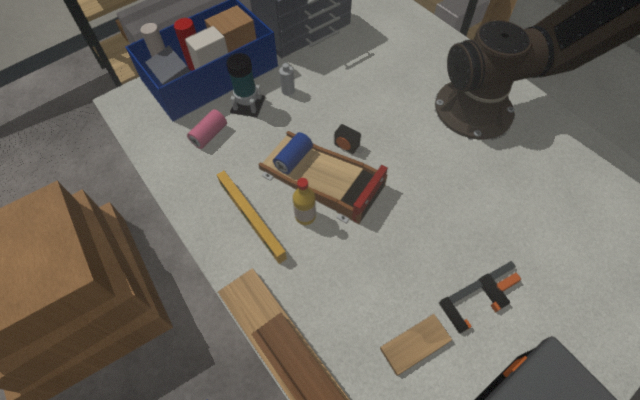

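The top view shows the blue roller on the ramp landing at about (379,199), the red stop at (293,229) and the tape at (362,257). The glue is at (318,166) and the pink look-alike at (459,148). There are two roller-shaped candidates: the blue one (379,199) fits by colour and by lying on the ramp, while the pink one is lying on the bench. I'll measure now and take an enlarged crop to confirm.

```bash
cat > h.py <<'E'
import numpy as np,cv2
from cell import env
def cloud(n,p,d,T=None):
    c=env.camera_params(n); K=c["mtx"]
    v,u=np.mgrid[:400,:640]
    s=cv2.undistortPoints(np.stack([u,v],-1).reshape(-1,1,2).astype(float),K,np.array([c["k1"],0,0,0,0.])).reshape(400,640,2)
    P=np.concatenate([s*d[...,None],d[...,None]],-1)
    M=np.linalg.inv(c["camera_from_world"]) if T is None else T
    return P@M[:3,:3].T+M[:3,3]
E
python3 - <<'E'
from h import *
z=np.load("top0.npz");p,d=z["p"],z["d"];W=cloud("top",p,d)
cv2.imwrite("pics/crop.png",cv2.resize(p[150:290,260:520,::-1],None,fx=3,fy=3,interpolation=cv2.INTER_CUBIC))
hsv=cv2.cvtColor(p,cv2.COLOR_RGB2HSV);H,S,V=[hsv[...,i].astype(int) for i in range(3)]
roi=np.zeros((400,640),bool);roi[165:260,280:412]=1
def rep(n,m):
    m=m&(d>0);q=W[m];c=q.mean(0);
    r=cv2.minAreaRect(q[:,:2].astype(np.float32));print(n,m.sum(),q.min(0).round(),q.max(0).round(),np.median(q,0).round(1),r)
    return q
blue=roi&(H>105)&(H<130)&(S>120)
q=rep("blue",blue); rep("bluetop",blue&(W[...,2]>58))
red=roi&((H<6)|(H>174))&(S>150)&(np.arange(400)[:,None]>190)
rep("red",red);rep("redtop",red&(W[...,2]>75))
blk=roi&(V<50)&(np.arange(640)[None]<340)
rep("black",blk)
ply=roi&(H>10)&(H<25)&(W[...,2]>8)
rep("ramp",(ply|red|blk)&(W[...,2]>8)&(W[...,2]<45))
for n,(a,b,e,f) in dict(tape=(245,268,345,380),glue=(152,182,305,332),router=(180,225,448,505),idler=(240,262,458,482)).items():
    m=np.zeros_like(roi);m[a:b,e:f]=1;rep(n,m&(W[...,2]>20))
E
```

```text
blue 757 [ 512. -218.   46.] [ 625. -141.   79.] [ 567.1 -176.9   67.9] ((567.9808349609375, -178.83828735351562), (106.73090362548828, 53.050113677978516), 17.138700485229492)
bluetop 685 [ 512. -218.   58.] [ 623. -141.   79.] [ 567.8 -178.9   68.4] ((568.08544921875, -179.06727600097656), (106.57353973388672, 51.37009811401367), 18.672544479370117)
red 442 [420.  23.  29.] [555.  81.  93.] [487.9  51.4  84.6] ((488.02349853515625, 52.288177490234375), (141.843017578125, 23.651248931884766), 18.874120712280273)
redtop 397 [420.  23.  76.] [555.  81.  93.] [485.4  51.5  85. ] ((488.0615539550781, 52.108306884765625), (141.8860321044922, 20.263816833496094), 19.614276885986328)
black 636 [439. -14.  27.] [563.  59.  45.] [499.8  23.5  35.8] ((500.55340576171875, 22.928607940673828), (120.69059753417969, 39.6699333190918), 19.208955764770508)
ramp 4457 [ 417. -268.    8.] [661.  70.  45.] [533.  -76.1  26.5] ((533.0089111328125, -97.42971801757812), (231.44703674316406, 339.1399841308594), 5.615235805511475)
tape 419 [ 384. -169.   24.] [440. -96.  70.] [ 412.7 -131.3   59. ] ((412.7279968261719, -133.43435668945312), (43.96091079711914, 70.11814880371094), 17.828155517578125)
glue 437 [620. -45.  22.] [674.  11. 176.] [638.1 -15.8 114.2] ((647.176025390625, -16.95076560974121), (55.973663330078125, 53.53982162475586), 89.94017028808594)
router 1181 [ 495. -543.   20.] [ 622. -400.  187.] [ 551.5 -439.8  164.2] ((558.5794067382812, -471.62017822265625), (126.78428649902344, 143.08531188964844), 0.027271920815110207)
idler 300 [ 399. -443.   21.] [ 441. -399.  114.] [ 419.  -413.4   88.7] ((420.1537170410156, -421.3730163574219), (41.5880241394043, 43.726566314697266), 2.1191322803497314)
```

View pics/crop.png

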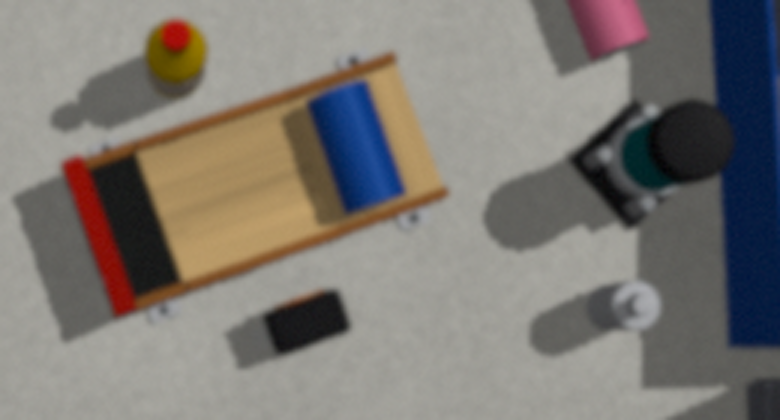

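The crop confirms the blue cylinder on the landing, with the cradle and red stop at the far (left) end. From the measurements:
- **Ramp:** the origin is about (538, -92), with uphill pointing along 109.2°.
- **Roller:** it sits at ramp x of about -92.

I'll set the tool yaw to 109.2° and leave the fingers about 60 mm apart. I'll travel at the present height to a point behind the roller.

Request:
drive_tool(
  deltas="0.36 -0.19 0 -0.039; 0.36 -0.19 0 -0.039; 0.36 -0.19 0 -0.039; 0.36 -0.19 0 -0.039; 0.36 -0.19 0 -0.039; 0.36 -0.19 0 -0.039; 0.36 -0.19 0 -0.039; 0.36 -0.19 0 -0.039",
  gripper=0.37,
)

```text
t: 0.77
eef_pos: [448.2, 451.2, 231.4]
tcp_rot: [-3.141, 0.0, 1.899]
ft_force: [0.3, 0.5, -0.0]
opening: 0.632
grip_force: 0.0
```

Request:
drive_tool(
  deltas="0.08 -0.4 0 0; 0.08 -0.4 0 0; 0.08 -0.4 0 0; 0.08 -0.4 0 0; 0.08 -0.4 0 0; 0.08 -0.4 0 0; 0.08 -0.4 0 0; 0.08 -0.4 0 0; 0.08 -0.4 0 0; 0.08 -0.4 0 0",
)

```text
t: 1.6
eef_pos: [526.6, 50.5, 231.6]
tcp_rot: [-3.141, -0.0, 1.905]
ft_force: [1.1, 1.1, 0.9]
opening: 0.628
grip_force: 0.0
```

Request:
drive_tool(
  deltas="0.07 -0.36 0 0; 0.07 -0.36 0 0; 0.07 -0.36 0 0; 0.07 -0.36 0 0; 0.07 -0.36 0 0; 0.07 -0.36 0 0; 0.07 -0.36 0 0; 0.07 -0.34 0 0; 0 0 0 0",
)

```text
t: 2.35
eef_pos: [583.2, -238.9, 230.8]
tcp_rot: [-3.141, 0.001, 1.901]
ft_force: [0.2, -0.3, -0.2]
opening: 0.629
grip_force: 0.0
```

Run:
```python
from h import *
from scipy.spatial.transform import Rotation as R
s=env.state();p,d=env.read_camera("wrist");c=env.camera_params("wrist")
cv2.imwrite("pics/w1.png",p[:,:,::-1])
T=np.eye(4);T[:3,:3]=R.from_euler("xyz",s["tcp_rot"]).as_matrix();T[:3,3]=s["eef_pos"]
print(s["eef_pos"],s["tcp_rot"],c["mount"].round(2))
T=T@c["mount"];W=cloud("wrist",p,d,T)
hsv=cv2.cvtColor(p,cv2.COLOR_RGB2HSV);H,S,V=[hsv[...,i].astype(int) for i in range(3)]
m=(H>105)&(H<130)&(S>120)&(d>0)&(W[...,2]>15)&(W[...,2]<90)&(abs(W[...,0]-568)<90)&(abs(W[...,1]+179)<70)
q=W[m];print(m.sum(),cv2.minAreaRect(q[:,:2].astype(np.float32)),np.percentile(q[:,2],[2,50,98]))
```

```text
[ 583.1652664  -238.87833741  230.81943973] [-3.14140253e+00  9.76384622e-04  1.90089422e+00] [[  -0.     -0.97   -0.25   70.71]
 [   1.     -0.      0.      0.33]
 [  -0.     -0.25    0.97 -152.87]
 [   0.      0.      0.      1.  ]]
6193 ((570.9996948242188, -181.20977783203125), (108.34493255615234, 53.948760986328125), 18.851951599121094) [57.01599243 69.16520971 72.54145144]
```

View pics/w1.png

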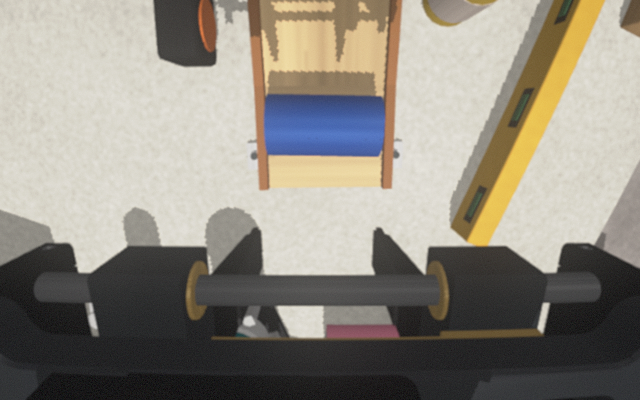

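The wrist view shows the roller at (325,125), square between the rails. Its refined position is about (570, -180), and the TCP is 59 mm behind it and offset 6 mm to the side away from the glue. I'll lower to z 45 and close the gap slowly.

Request:
drive_tool(
  deltas="0 0 -0.37 0; 0 0 -0.37 0; 0 0 -0.37 0; 0 0 -0.37 0; 0 0 -0.37 0; 0 0 0 0",
)

```text
t: 2.9
eef_pos: [579.7, -231.0, 40.3]
tcp_rot: [-3.135, -0.008, 1.905]
ft_force: [-0.9, 0.7, -0.9]
opening: 0.626
grip_force: 0.0
```

Request:
drive_tool(
  deltas="-0.01 0.03 0 0; -0.01 0.03 0 0; -0.01 0.03 0 0; -0.01 0.03 0 0; -0.01 0.03 0 0; -0.01 0.03 0 0; -0.01 0.03 0 0; -0.01 0.03 0 0",
)

```text
t: 3.57
eef_pos: [574.7, -209.2, 47.0]
tcp_rot: [3.141, 0.0, 1.905]
ft_force: [0.4, -0.5, 0.3]
opening: 0.63
grip_force: 0.1
```

Request:
drive_tool(
  deltas="-0.011 0.03 0 0; -0.011 0.03 0 0; -0.011 0.03 0 0; -0.011 0.03 0 0; -0.011 0.03 0 0; -0.011 0.03 0 0; -0.011 0.03 0 0; -0.011 0.03 0 0",
)

```text
t: 4.23
eef_pos: [566.0, -185.3, 46.7]
tcp_rot: [3.141, 0.0, 1.905]
ft_force: [0.9, -4.7, 2.9]
opening: 0.629
grip_force: 2.5
```

Request:
drive_tool(
  deltas="-0.011 0.03 0.006 0; -0.011 0.03 0.006 0; -0.011 0.03 0.006 0; -0.011 0.03 0.006 0; -0.011 0.03 0.006 0; -0.011 0.03 0.006 0; -0.011 0.03 0.006 0; -0.011 0.03 0.006 0; -0.011 0.03 0.006 0; -0.011 0.03 0.006 0",
)

```text
t: 5.07
eef_pos: [554.8, -155.2, 52.7]
tcp_rot: [3.141, 0.0, 1.905]
ft_force: [1.5, -5.0, 3.8]
opening: 0.627
grip_force: 2.3
```

Run:
```python
from h import *
p,d=env.read_camera("scene");s=env.state();print(s["eef_pos"],s["ft_force"],s["tcp_rot"])
cv2.imwrite("pics/s2.png",cv2.resize(p[100:240,220:420,::-1],None,fx=4,fy=4,interpolation=cv2.INTER_CUBIC))
```

```text
[ 554.33708168 -154.4755263    52.6580403 ] [-0.17404067 -1.47780223  0.16138277] [-3.14095212e+00 -8.73006996e-04  1.90490929e+00]
```

View pics/s2.png

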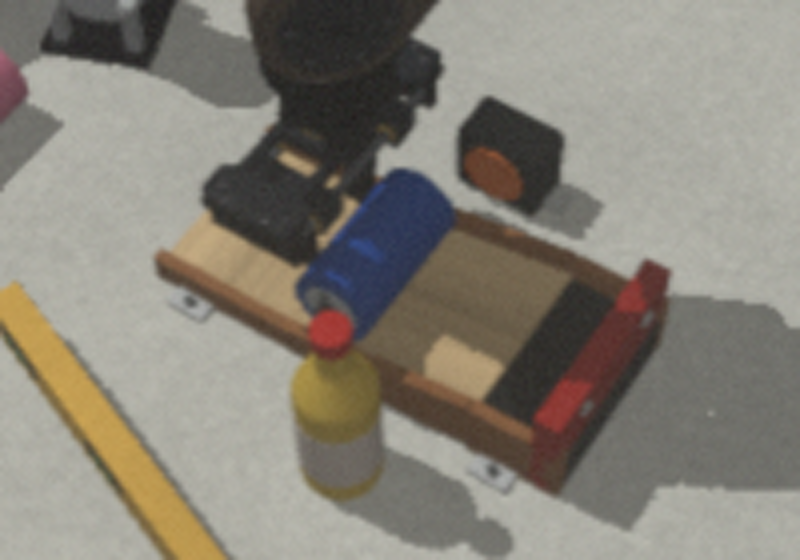

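The picture shows the roller on the slope at about (375,255), square to the ramp. Both fingers are behind it, and the gripper is clear of the tape and the glue. I'll keep pushing.

Request:
drive_tool(
  deltas="-0.01 0.03 0.006 0; -0.01 0.03 0.006 0; -0.011 0.03 0.006 0; -0.011 0.03 0.006 0; -0.011 0.03 0.006 0; -0.011 0.03 0.006 0; -0.011 0.03 0.006 0; -0.011 0.03 0.006 0; -0.011 0.03 0.006 0; -0.011 0.03 0.006 0",
)

```text
t: 5.95
eef_pos: [544.0, -125.2, 58.7]
tcp_rot: [3.142, -0.0, 1.905]
ft_force: [1.0, -4.7, 3.0]
opening: 0.631
grip_force: 2.3
```

Request:
drive_tool(
  deltas="-0.01 0.03 0.005 0; -0.01 0.03 0.005 0; -0.011 0.03 0.005 0; -0.011 0.03 0.005 0; -0.011 0.03 0.005 0; -0.011 0.03 0.005 0; -0.011 0.03 0.005 0; -0.011 0.03 0.005 0; -0.011 0.03 0.005 0; -0.011 0.03 0.005 0",
)

```text
t: 6.78
eef_pos: [533.2, -95.2, 63.7]
tcp_rot: [3.142, -0.0, 1.905]
ft_force: [1.2, -4.3, 2.4]
opening: 0.629
grip_force: 2.3
```

Request:
drive_tool(
  deltas="-0.01 0.03 0.005 0; -0.01 0.03 0.005 0; -0.011 0.03 0.005 0; -0.011 0.03 0.005 0; -0.011 0.03 0.005 0; -0.011 0.03 0.005 0; -0.011 0.03 0.005 0; -0.011 0.03 0.005 0",
)

```text
t: 7.45
eef_pos: [524.6, -71.2, 67.7]
tcp_rot: [3.142, 0.0, 1.905]
ft_force: [1.5, -4.7, 3.5]
opening: 0.631
grip_force: 2.3
```

Request:
drive_tool(
  deltas="-0.01 0.03 0.004 0; -0.01 0.03 0.004 0; -0.01 0.03 0.004 0; -0.01 0.03 0.004 0; -0.01 0.03 0.004 0; -0.01 0.025 0.003 0; -0.01 0.02 0.003 0; -0.007 0.02 0 0; -0.007 0.02 0 0; -0.007 0.02 0 0",
)

```text
t: 8.28
eef_pos: [515.3, -45.7, 70.1]
tcp_rot: [-3.141, -0.0, 1.905]
ft_force: [0.8, -1.9, 1.1]
opening: 0.63
grip_force: 0.9
```

Request:
drive_tool(
  deltas="-0.007 0.02 0 0; -0.007 0.02 0 0; -0.007 0.02 0 0; -0.007 0.02 0 0",
)

```text
t: 8.62
eef_pos: [512.4, -37.5, 70.1]
tcp_rot: [-3.141, -0.001, 1.905]
ft_force: [0.4, -0.3, -0.3]
opening: 0.628
grip_force: 0.0
```

The force has gone, so the roller has probably dropped in. I'll look.

```bash
cat > chk.py <<'E'
from h import *
import sys
p,d=env.read_camera("top");W=cloud("top",p,d)
hsv=cv2.cvtColor(p,cv2.COLOR_RGB2HSV);H,S,V=[hsv[...,i].astype(int) for i in range(3)]
m=np.zeros((400,640),bool);m[165:260,280:412]=1
m&=(H>105)&(H<130)&(S>120)&(d>0)
q=W[m];r=cv2.minAreaRect(q[:,:2].astype(np.float32));print(m.sum(),r,np.percentile(q[:,2],[50,95,99]))
e=q[:,:2]-[538,-92];print("ramp x range",np.percentile(e@[-.327,.945],[1,50,99]),"y",np.percentile(e@[-.945,-.327],[1,99]))
p,d=env.read_camera("scene")
cv2.imwrite(f"pics/{sys.argv[1]}.png",cv2.resize(p[100:240,220:420,::-1],None,fx=4,fy=4,interpolation=cv2.INTER_CUBIC))
E
python3 chk.py s3
```

```text
43 ((536.8440551757812, 50.932735443115234), (15.142477035522461, 26.84577751159668), 76.36430358886719) [87.8638809  93.23562832 94.67631735]
ramp x range [122.86878193 134.42054017 140.61918663] y [-54.51114603 -32.10305192]
```

View pics/s3.png

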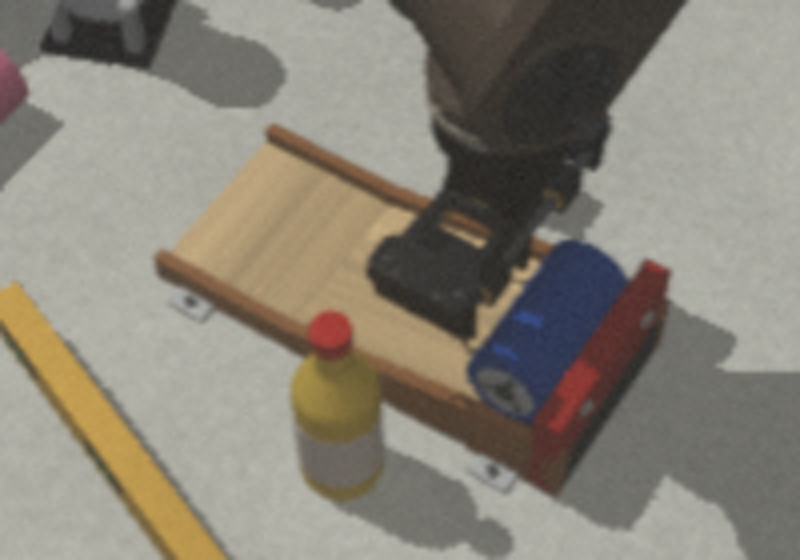

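The roller sits in the cradle at about (550,330), against the red stop and square to it. I'll back the fingers off downhill, then up, and check from above.

Request:
drive_tool(
  deltas="0.02 -0.06 0 0; 0.04 -0.12 0 0; 0.04 -0.12 0 0; 0.04 -0.12 0.02 0; 0.02 -0.06 0.1 0; 0 0 0.3 0; 0 0 0.3 0; 0 0 0.3 0; 0 0 0.3 0; 0 0 0.2 0",
)

```text
t: 9.55
eef_pos: [529.4, -87.5, 225.3]
tcp_rot: [3.139, 0.002, 1.904]
ft_force: [-0.0, 0.1, 0.1]
opening: 0.627
grip_force: 0.0
```

Request:
drive_tool(
  deltas="-0.1 -0.38 0 0; -0.1 -0.38 0 0; -0.1 -0.38 0 0; -0.1 -0.3 0 0; 0 -0.1 0 0; 0 0 0 0",
)

```text
t: 10.05
eef_pos: [488.3, -243.2, 222.3]
tcp_rot: [3.141, 0.0, 1.9]
ft_force: [-0.6, -0.7, -1.2]
opening: 0.631
grip_force: 0.0
```

```bash
python3 chk.py s4; python3 chk.py s4
```

```text
835 ((504.8587341308594, 16.927875518798828), (116.7468032836914, 55.0272102355957), 20.149864196777344) [91.84180927 97.7838669  99.60704009]
ramp x range [ 87.22363225 113.67965565 139.60158209] y [-53.69957046  52.9180429 ]
837 ((504.61944580078125, 15.777542114257812), (116.2075424194336, 54.73524475097656), 18.863611221313477) [91.73591163 97.81885613 99.20177194]
ramp x range [ 87.21478648 113.67225926 139.60099759] y [-54.03183375  52.96904836]
```

View pics/s4.png

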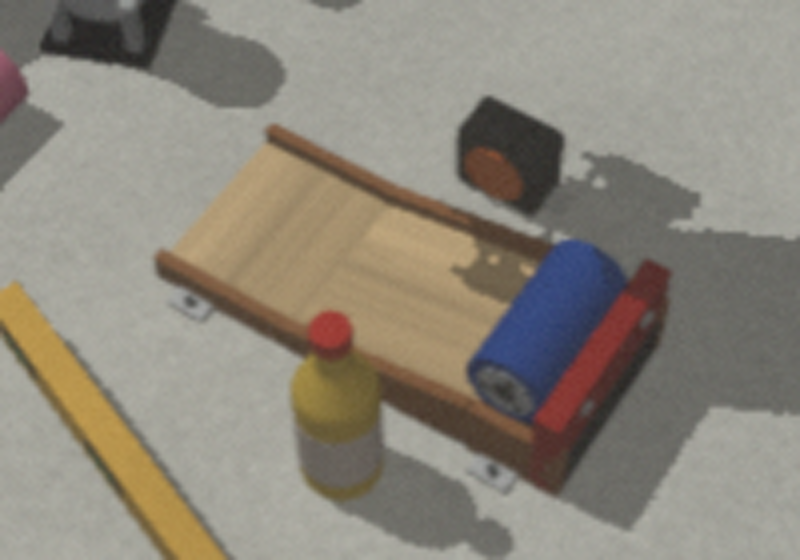

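The roller rests in the cradle at (550,330) in the picture. It measures ramp x of about 113, y of about 0 and a top height of about 97, and it is square to the ramp. The glue, tape and level stand where they were, so I'm handing in.

```bash
python3 -c "
from cell import env
print(env.job_done())"
```

```text
the job is handed in; nothing more can be done
None
```

The blue roller was pushed up the ramp with the fingertips and rests square in the cradle against the red stop; the arm touched nothing else, and I handed the job in at about 10 s (no verdict was shown).

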